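# Push-to-open caddy: fetch the salt

### The job

Press the touch-latch flap on the grey worktop caddy just until it clicks, then keep a finger on it as it springs up, so that it rises slowly, until it rests fully open. Take the salt shaker out of the caddy and stand it upright, wholly on the round cork mat, without dropping it. Leave the flap open, never force it, and leave the pepper mill, honey jar and mug where they are.

Things in the scene. Friction and masses are not known exactly. Their poses are not given: they have to be found in the camera images.
- caddy: Fixed grey box on the worktop, outside 210 (x) x 220 (y) x 130 mm high, side walls 10 mm, floor 8 mm thick. Origin: centre of its underside; z up, -x is its front, +x its rear where the flap is hinged. Behind the front wall lies a latch bay (a divider 90 mm high stands 44 mm in front of the centre); the salt stands behind the divider.
- flap (a joint): Angle (rad) of the wooden flap that closes the caddy's top, 198 wide (y), 188 long, 12 mm thick, flush with the rim, no handle. 0 = shut and latched; 1.7 = fully open at its stop, leaning back just past vertical, where it stays. A hidden touch latch holds it; once clicked, a spring lifts its front edge with about 1 to 2 N; let go, it flies open and slams.
- flap_press (a point): Centre of the round steel press mark on the flap's top face, 22 mm from its front edge, 166 mm from the hinge line. Pressed there it gives 2 N (spring); then, 0 to 6 mm below flush (hidden, differs each time), the latch makes it 5 to 10 N; about 1.5 mm deeper it clicks and drops at once to 2 N or less. 1 mm below that a buffer begins (12 N, then 10 N/mm). If not clicked it comes back up latched: press again.
- flap_hinge (a point): Middle of the hinge line, at the flap's rear edge, level with its top face and the rim, 95 mm behind the caddy's centre, 130 mm above the worktop. The hinge line runs along the caddy's y; as the flap opens, its front edge rises and its top face turns to the rear.
- salt: Glass salt shaker with a grey cap, 44 mm across, 90 mm high (cap 34 mm across above 74 mm), about 0.1 kg, standing on the caddy's floor. Origin: centre of its underside; z up.
- mat: Fixed round cork mat, 130 mm across, 8 mm thick. Origin: centre of its underside.
- pepper_mill: Dark wooden pepper mill, 58 mm across, 170 mm high; a bystander. Origin: centre of its underside.
- honey_jar: Honey jar with a grey lid, 66 x 72 x 102 mm; a bystander. Origin: centre of its underside.
- mug: Green and white mug, 78 x 116 x 101 mm; a bystander. Origin: underside.

How it is judged:
By the outcome, as a careful person would: the job done as asked, in the order asked, and still so for the second after the job is handed in, with the robot touching nothing.
It also fails if it takes over 72 s, if anything falls off the work surface, if the arm or the gripper's body presses on something with over 40 N, if the wrist force passes 120 N, or if a joint passes its speed limit or range.

### The arm

A 6-joint arm with a two-finger parallel gripper is mounted at the origin on a cart in front of the work surface, level with it; the furniture and walls round the work are solid. World frame = base frame: x ahead of the robot, y to its left, z up, the work surface at z = 0. Lengths are in m, angles in degrees, forces in N, time in s.
With the tool pointing down it reaches from about 0.325 to 0.9 m from the base axis. Payload 6.1 kg.
Tool frame: the origin (TCP) lies on the centre line of the jaws, within the pads' length; the fingertips stand 22 mm ahead of it and the grasp point (between the pads) lies 3 mm ahead of it; z points along the fingers, y is the line along which they close (so a half turn about z gives the same grasp; the last joint's range is limited). The gripper opens to 87 mm and grips with 3 to 60 N. Pads are 19 mm wide; open, the fingers measure 117 mm over their backs; the gripper's body (75 mm by 190 mm) begins 51 mm behind the grasp point.
Start: joints at [68.864, 12.628, 87.462, -0, 79.91, -7.225], TCP at [0.15, 0.607, 0.245] pointing down, gripper open.
Joint ranges: [-170.65, 170.65], [-52.31, 119.04], [5.05, 147.46], [-71.25, 251.25], [11.57, 151.72], [-153.62, 153.62]. Speed limits (degrees/s): [147.25, 147.25, 172.46, 180, 180, 180].

### API

Orientations are given as [roll, pitch, yaw] about the fixed x, y, z axes, in that order (R = Rz(yaw) Ry(pitch) Rx(roll)).
In Python, from station import status, eyes, workorder gives the robot as it stands.
- The arm moves only by the tool play_rows, never from a script. Its argument "deltas" is a list of rows, each a list of 2 entries, a list of its own where there are three numbers: the shift along the tool's x, y, z as a fraction of full scale, then the turn about the tool's z as a fraction of full scale. A call has exactly 8 rows; each row shifts and turns the commanded pose from where the row before left it, along the tool's axes as they then stand; what a row does not reach is not made up. Full scale, the value 1, is 0.1 m for a shift and 0.15 rad for a turn. A row lasts 1/8 s, in which the tool goes at most 62.5 mm and 10.7 degrees, less where a joint would pass 70% of its speed; a pose out of reach is approached as far as the arm can. A call with a number of a shift or a turn outside -1 to 1 is refused whole. A call with a gripper value outside its range is refused whole. "claw" is the closure, from -1 (fully open) to 1 (shut), so that 0 is half open, set as the call begins (left out, the last holds). The fingers move at their own pace and stop on an object; "force" is the grip in N (left out, the last holds). Time passes only in rows, so rows that do not move let the fingers close, or fill a call up. It gives the time, the measured TCP pose, the force, the opening and the grip force at its end, in the units of the state.
- status.state(): the state, without advancing time (a new reading comes with each control period).
- eyes.snapshot(name): name is "scene" or "top" or "wrist"; returns (picture, depth): 384x512x3 uint8, blue, green, red; 384x512 float32, m along the optical axis (not along the pixel's ray), 0 where there is no reading.
- eyes.camera_params(name): a dict with "K" (3x3 intrinsics, pixels), "xyz" and "attitude" of the camera in the world. Camera axes: x right, y down, z forward; pixel columns grow to the right and rows downward; lengths in m; the calibration is good to about 2 mm. The wrist camera is an equidistant fisheye: a pixel r from the principal point sees the ray r / f radians off the axis. A picture is of the moment at which its call begins: read the wrist's pose just before it. camera_params takes no time and is no camera call; for the wrist camera it gives the pose at the moment of the call.
- workorder.close_job(): hands the job in; it is judged then, once.
The state is a dict: "clock": time; "joints": joint angles; "joint_vel": joint speeds; "joint_torque": joint torques, N m; "eef_pos": TCP position; "tcp_rot": TCP orientation; "contact_force": force on the tool from outside, world axes, zero at the start; "wrist_torque": the same for the moment, N m; "grip_width": opening from 0.0 (shut) to 1.0 (fully open); "grasp_force": force on a finger pad.
Only numpy, scipy, OpenCV 4.12 (cv2) and the standard library are available. Lean on these libraries where they do the work, as an engineer would, in place of code of your own. Each camera call takes 0.05 s, during which the arm holds its last target. There are 200 camera calls.

## Working session

There is one attempt and no reset: what is moved stays moved. The work goes in short steps, Python scripts to look and compute and a tool call to move; the robot and the scene stay as the last step left them, time stands still between calls to the robot, and variables do not carry over. Pictures are saved under pics/ and viewed, at most 10 in all, crops included, and the job is handed in when it is done.

Besides the shell and the picture viewer there is one more tool, called after "Emit:" as name(argument=value, ...) on one line, values as JSON. play_rows: Moves the arm, as the interface text tells. Shift numbers are shares of 0.1 m and turn numbers shares of 0.15 rad, none past 1 either way. Its arguments: {"type":"object","properties":{"deltas":{"type":"array"},"claw":{"type":"number"},"force":{"type":"number"}},"required":["deltas"]}

```bash
mkdir -p pics; ls
python3 - <<'E'
from station import status, eyes
import cv2,numpy as np
print(status.state())
for n in ("scene","top"):
    p,d=eyes.snapshot(n); cv2.imwrite(f"pics/{n}0.png",p); np.save(f"pics/{n}0.npy",d)
    print(n,eyes.camera_params(n), (d>0).mean())
E
```

```text
pics
{'clock': 0.0, 'joints': array([ 6.88648221e+01,  1.26732383e+01,  8.75265522e+01, -1.89538054e-03,
        7.99096005e+01, -7.22683423e+00]), 'joint_vel': array([-0.01342011, -0.04426494, -0.0711359 ,  0.08592648,  0.08947076,
        0.0058689 ]), 'joint_torque': array([-1.52864345e-06, -4.94622016e+01, -3.87368703e+01,  7.00011360e-02,
        5.71277272e-02, -9.04054082e-05]), 'eef_pos': array([0.15005329, 0.60612192, 0.2434516 ]), 'tcp_rot': array([-1.79891243e+02, -1.19105420e-02,  1.66091979e+02]), 'contact_force': array([-0.48836301,  0.50288768, -0.12788375]), 'wrist_torque': array([-0.00371329, -0.07040133, -0.05449044]), 'grasp_force': 0.0, 'grip_width': 1.0018204261333712}
scene {'K': array([[346.59576125,   0.        , 251.47505168],
       [  0.        , 346.59576125, 195.08612484],
       [  0.        ,   0.        ,   1.        ]]), 'xyz': array([ 0.1580363 , -0.16103445,  0.79199572]), 'attitude': array([-143.03453164,    0.14689056,  -47.94967188])} 0.9962615966796875
top {'K': array([[422.08504842,   0.        , 254.4535987 ],
       [  0.        , 422.08504842, 191.45315258],
       [  0.        ,   0.        ,   1.        ]]), 'xyz': array([0.44496849, 0.18934172, 1.17151758]), 'attitude': array([-174.46451989,   -0.31347895,  -88.47682711])} 0.9959971110026041
```

View pics/scene0.png

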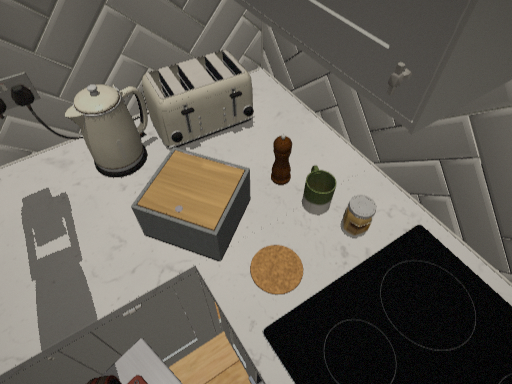

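View pics/top0.png

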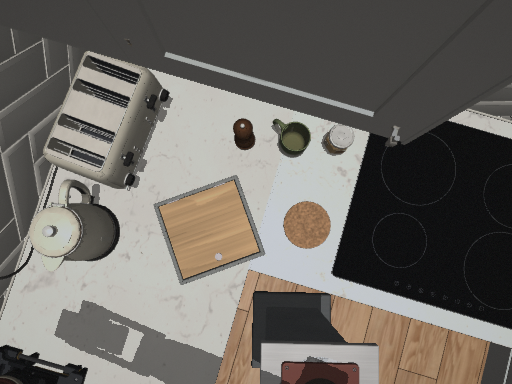

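The scene view shows the wooden flap at about (195,188) with its mark at (179,209), and the mat at (277,269). In the top view the caddy is at (209,230), the mark at (218,257), the mat at (307,225), the pepper mill at (243,133), the mug at (293,137) and the honey jar at (339,138).

```bash
cat > h.py <<'E'
import cv2,numpy as np
from scipy.spatial.transform import Rotation as R
from station import status, eyes
def rot(a): return R.from_euler('xyz',a,degrees=True).as_matrix()
def rays(c,uv):
    uv=np.atleast_2d(uv).astype(float); K=c['K']
    d=np.c_[(uv[:,0]-K[0,2])/K[0,0],(uv[:,1]-K[1,2])/K[1,1],np.ones(len(uv))]
    return d@rot(c['attitude']).T
def onplane(c,uv,z):
    d=rays(c,uv); o=np.array(c['xyz']); return o+d*((z-o[2])/d[:,2:])
def cloud(c,dep):
    v,u=np.mgrid[:384,:512]; d=rays(c,np.c_[u.ravel(),v.ravel()])
    return (np.array(c['xyz'])+d*dep.reshape(-1,1)).reshape(384,512,3)
def st():
    s=status.state()
    print('t %.2f'%s['clock'],'p',np.round(s['eef_pos'],4),'r',np.round(s['tcp_rot'],1),'F',np.round(s['contact_force'],1),'grip %.2f %.1f'%(s['grip_width'],s['grasp_force']),'j',np.round(s['joints'],0))
    return s
E
python3 - <<'E'
from h import *
seeds={'scene':((195,188),(277,269),(179,209)),'top':((209,230),(307,225),(218,257))}
for n,(fl,mt,mk) in seeds.items():
    c=eyes.camera_params(n); p=cv2.imread(f'pics/{n}0.png'); dep=np.load(f'pics/{n}0.npy')
    hsv=cv2.cvtColor(p,cv2.COLOR_BGR2HSV)
    m=((hsv[...,1]>70)&(hsv[...,0]<25)&(hsv[...,2]>60)).astype('u1')
    m=cv2.morphologyEx(m,cv2.MORPH_CLOSE,np.ones((5,5)))
    k,lab,stt,cen=cv2.connectedComponentsWithStats(m)
    for nm,s,z in (('flap',fl,.13),('mat',mt,.008)):
        l=lab[s[1],s[0]]; cs,_=cv2.findContours((lab==l).astype('u1'),0,1)
        ct=max(cs,key=cv2.contourArea)[:,0]; P=onplane(c,ct,z)[:,:2]
        r=cv2.minAreaRect((P*1000).astype('f4')); print(n,nm,l,np.round(r[0],1),np.round(r[1],1),round(r[2],2))
    x,y=mk; w=p[y-7:y+8,x-7:x+8]; s=hsv[y-7:y+8,x-7:x+8,1]; ys,xs=np.nonzero(s<60)
    print(n,'mark',len(xs),np.round(onplane(c,(xs.mean()+x-7,ys.mean()+y-7),.13),4))
    C=cloud(c,dep); print('flap z',C[fl[1],fl[0]], 'mat',C[mt[1],mt[0]])
    if n=='top':
        for q in ((243,133),(293,137),(339,138)): print(q,np.round(C[q[1],q[0]],3))
        obj=(C[...,2]>.2)&(dep>0); ys,xs=np.nonzero(obj)
        print('tall things: x>',np.percentile(C[obj],[1,50],axis=0))
        row=C[0:110:12,300]; print(np.round(row,2))
E
```

```text
scene flap 9 [450.3 298.8] [191.6 200.3] 21.29
scene mat 15 [469.7  41.5] [126.5 128. ] 41.97
scene mark 35 [[0.3847 0.2744 0.13  ]]
flap z [0.4503454  0.28913561 0.13186073] mat [0.46768923 0.03745398 0.01105018]
top flap 8 [451.6 297.2] [187.7 197.7] 21.41
top mat 9 [470.8  40.3] [123.4 124.2] 1.51
top mark 48 [[0.384  0.2702 0.13  ]]
flap z [0.44791813 0.29541657 0.12976928] mat [0.46910194 0.03914115 0.00873131]
(243, 133) [0.687 0.218 0.152]
(293, 137) [0.715 0.082 0.005]
(339, 138) [ 0.694 -0.028  0.1  ]
tall things: x> [[ 0.16697655 -0.07365953  0.20878016]
 [ 0.66451825  0.15787464  0.6133688 ]]
[[0.68 0.15 0.77]
 [0.68 0.15 0.75]
 [0.68 0.14 0.72]
 [0.68 0.14 0.7 ]
 [0.68 0.14 0.66]
 [0.67 0.13 0.63]
 [0.67 0.13 0.59]
 [0.67 0.12 0.55]
 [0.66 0.12 0.52]
 [0.66 0.11 0.46]]
```

Emit:
play_rows(deltas=[[[-0.38,-0.33,0],0],[[-0.38,-0.33,0],0],[[-0.38,-0.33,0],0],[[-0.38,-0.33,0],0],[[-0.38,-0.33,0],0],[[-0.38,-0.33,0],0],[[-0.38,-0.33,0],0],[[-0.38,-0.33,0],0]], claw=1, force=20)

```text
clock: 1.1
eef_pos: [0.3824, 0.2758, 0.2443]
tcp_rot: [-180.0, -0.0, 166.1]
contact_force: [0.7, 0.1, 0.0]
grip_width: 0.172
grasp_force: 0.0
```

Emit:
play_rows(deltas=[[[0,0,0.12],-0.59],[[0,0,0.12],-0.59],[[0,0,0.12],-0.59],[[0,0,0.12],-0.59],[[0,0,0.1],-0.59],[[0,0,0.1],-0.59],[[0,0,0],-0.56],[[0,0,0],0]])

```text
clock: 2.1
eef_pos: [0.3815, 0.2772, 0.1761]
tcp_rot: [-180.0, -0.1, -158.7]
contact_force: [0.6, 0.3, -0.3]
grip_width: 0.005
grasp_force: 0.0
```

```bash
cat >> h.py <<'E'
UX=np.array([.9314,.364,0]); UY=np.array([-.364,.9314,0]); Z=np.array([0,0,1.])
C0=np.array([.451,.298,0])-.001*UX
def loc(p): d=np.array(p)-C0; return np.round(np.array([d@UX,d@UY,d[2]])*1000,1)  # caddy frame, mm
E
python3 - <<'E'
from h import *
s=st(); print(loc(s['eef_pos']),'mark -71 0 130')
E
```

```text
t 2.10 p [0.3815 0.2772 0.1761] r [-1.800e+02 -1.000e-01 -1.587e+02] F [ 0.6  0.3 -0.3] grip 0.00 0.0 j [ 26.  -5. 114.  -0.  71. -85.]
[-71.3   5.9 176.1] mark -71 0 130
```

Emit:
play_rows(deltas=[[[0,-0.03,0.05],0],[[0,-0.03,0.05],0],[[0,0,0.05],0],[[0,0,0.03],0],[[0,0,0.01],0],[[0,0,0.01],0],[[0,0,0],0],[[0,0,0],0]])

```text
clock: 3.1
eef_pos: [0.3841, 0.2718, 0.1567]
tcp_rot: [180.0, 0.0, -158.7]
contact_force: [0.4, -0.4, 0.3]
grip_width: -0.0
grasp_force: 0.0
```

Emit:
play_rows(deltas=[[[0,0,0.01],0],[[0,0,0],0],[[0,0,0.01],0],[[0,0,0],0],[[0,0,0.01],0],[[0,0,0],0],[[0,0,0],0],[[0,0,0],0]])

```text
clock: 4.1
eef_pos: [0.3841, 0.2718, 0.1536]
tcp_rot: [180.0, 0.0, -158.7]
contact_force: [0.6, 0.2, -0.0]
grip_width: 0.004
grasp_force: 0.0
```

Emit:
play_rows(deltas=[[[0,0,0.005],0],[[0,0,0.005],0],[[0,0,0.005],0],[[0,0,0.005],0],[[0,0,0],0],[[0,0,0],0],[[0,0,0],0],[[0,0,0],0]])

```text
clock: 5.1
eef_pos: [0.3841, 0.2717, 0.1516]
tcp_rot: [-180.0, 0.0, -158.7]
contact_force: [-0.4, 0.2, 2.2]
grip_width: 0.012
grasp_force: 1.0
```

Emit:
play_rows(deltas=[[[0,0,0.004],0],[[0,0,0.004],0],[[0,0,0],0],[[0,0,0],0],[[0,0,0],0],[[0,0,0],0],[[0,0,0],0],[[0,0,0],0]])

```text
clock: 6.1
eef_pos: [0.3841, 0.2717, 0.1508]
tcp_rot: [-180.0, 0.0, -158.7]
contact_force: [0.5, 0.4, 2.4]
grip_width: 0.007
grasp_force: 0.9
```

Emit:
play_rows(deltas=[[[0,0,0.004],0],[[0,0,0.004],0],[[0,0,0],0],[[0,0,0],0],[[0,0,0],0],[[0,0,0],0],[[0,0,0],0],[[0,0,0],0]])

```text
clock: 7.1
eef_pos: [0.3841, 0.2718, 0.15]
tcp_rot: [180.0, 0.0, -158.7]
contact_force: [-0.7, 0.5, 2.1]
grip_width: 0.003
grasp_force: 1.0
```

Emit:
play_rows(deltas=[[[0,0,0.004],0],[[0,0,0.004],0],[[0,0,0],0],[[0,0,0],0],[[0,0,0],0],[[0,0,0],0],[[0,0,0],0],[[0,0,0],0]])

```text
clock: 8.1
eef_pos: [0.3841, 0.2718, 0.1495]
tcp_rot: [-180.0, 0.0, -158.7]
contact_force: [-0.3, -1.0, 5.3]
grip_width: 0.005
grasp_force: 2.7
```

Emit:
play_rows(deltas=[[[0,0,0.003],0],[[0,0,0.003],0],[[0,0,0],0],[[0,0,0],0],[[0,0,0],0],[[0,0,0],0],[[0,0,0],0],[[0,0,0],0]])

```text
clock: 9.1
eef_pos: [0.3841, 0.2718, 0.1492]
tcp_rot: [-180.0, 0.0, -158.7]
contact_force: [-2.7, -1.0, 8.0]
grip_width: 0.006
grasp_force: 3.9
```

Emit:
play_rows(deltas=[[[0,0,0.003],0],[[0,0,0.003],0],[[0,0,0],0],[[0,0,0],0],[[0,0,0],0],[[0,0,0],0],[[0,0,0],0],[[0,0,0],0]])

```text
clock: 10.1
eef_pos: [0.3841, 0.2717, 0.148]
tcp_rot: [180.0, 0.0, -158.7]
contact_force: [1.9, 0.0, 1.3]
grip_width: 0.002
grasp_force: 0.9
```

Run:
```python
from h import *
s=st(); l=loc(s['eef_pos']); print(l)
r0=175.5
prev=np.array([l[0],l[2]])
ths=np.r_[np.arange(.1,1.7,.13),1.7]
for th in ths:
    r=np.interp(th,[0,1.6],[175.5,165])
    # finger front side must also clear flap's free edge (r=188) beyond vertical
    xf=max(95-r*np.cos(th), 95-188*np.cos(th) if th>np.pi/2 else -999)
    q=np.array([xf+9.5, 130+r*np.sin(th)+22]); d=q-prev
    print('%.2f'%th,np.round(q,1),'tool x %.4f z %.4f per row/8'%(-d[0]/800,-d[1]/800)); prev=q
c=eyes.camera_params('top'); C=cloud(c,np.load('pics/top0.npy')); 
for y in (.1,.2,.3,.4,.5):
    m=(abs(C[...,1]-y)<.03)&(C[...,2]>.35)&(C[...,0]>.4); print(y, C[m].min(0).round(3) if m.any() else None)
```

```text
t 10.10 p [0.3841 0.2717 0.148 ] r [ 180.     0.  -158.7] F [1.9 0.  1.3] grip 0.00 0.9 j [ 26.  -3. 115.   0.  68. -86.]
[-7.09e+01 -1.00e-01  1.48e+02]
0.10 [-69.5 169.5] tool x -0.0018 z -0.0268 per row/8
0.23 [-64.9 191.7] tool x -0.0057 z -0.0278 per row/8
0.36 [-57.5 213. ] tool x -0.0092 z -0.0267 per row/8
0.49 [-47.5 233.1] tool x -0.0125 z -0.0251 per row/8
0.62 [-35.  251.6] tool x -0.0156 z -0.0232 per row/8
0.75 [-20.3 268.3] tool x -0.0184 z -0.0208 per row/8
0.88 [ -3.6 282.8] tool x -0.0208 z -0.0182 per row/8
1.01 [ 14.7 295. ] tool x -0.0229 z -0.0152 per row/8
1.14 [ 34.3 304.7] tool x -0.0246 z -0.0121 per row/8
1.27 [ 55.  311.7] tool x -0.0258 z -0.0087 per row/8
1.40 [ 76.2 315.9] tool x -0.0266 z -0.0053 per row/8
1.53 [ 97.8 317.3] tool x -0.0269 z -0.0018 per row/8
1.66 [121.2 316.3] tool x -0.0294 z 0.0012 per row/8
1.70 [128.7 315.6] tool x -0.0093 z 0.0009 per row/8
0.1 [0.649 0.07  0.424]
0.2 [0.445 0.17  0.424]
0.3 [0.703 0.27  0.424]
0.4 [0.729 0.37  0.423]
0.5 [0.757 0.47  0.423]
```

Emit:
play_rows(deltas=[[[-0.001,0,-0.02],0],[[-0.001,0,-0.02],0],[[-0.001,0,-0.025],0],[[-0.002,0,-0.03],0],[[-0.002,0,-0.03],0],[[-0.002,0,-0.03],0],[[-0.002,0,-0.03],0],[[-0.003,0,-0.03],0]])

```text
clock: 11.1
eef_pos: [0.3853, 0.2722, 0.1696]
tcp_rot: [-180.0, -0.0, -158.7]
contact_force: [-0.6, -0.1, 1.1]
grip_width: 0.01
grasp_force: 0.7
```

Run:
```python
from h import *
s=st(); print(loc(s['eef_pos']))
p,d=eyes.snapshot('scene'); cv2.imwrite('pics/s1.png',cv2.resize(p[100:300,80:340],None,fx=2,fy=2))
```

```text
t 11.10 p [0.3853 0.2722 0.1696] r [-180.    -0.  -158.7] F [-0.6 -0.1  1.1] grip 0.01 0.7 j [ 26.  -5. 114.  -0.  71. -86.]
[-6.950e+01 -1.000e-01  1.696e+02]
```

View pics/s1.png

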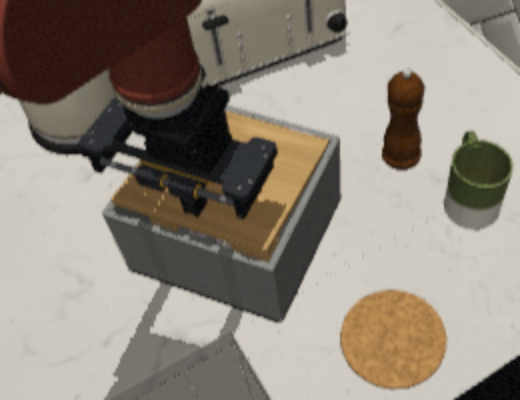

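The crop shows the flap lifted a little with the closed fingers on it at about (190,205). The measured force is 1.1 N, so the finger is still in contact.

Emit:
play_rows(deltas=[[[-0.004,0,-0.028],0],[[-0.005,0,-0.028],0],[[-0.005,0,-0.028],0],[[-0.006,0,-0.028],0],[[-0.006,0,-0.028],0],[[-0.006,0,-0.028],0],[[-0.007,0,-0.027],0],[[-0.007,0,-0.027],0]])

```text
clock: 12.15
eef_pos: [0.3897, 0.2739, 0.1918]
tcp_rot: [-180.0, 0.0, -158.7]
contact_force: [-0.0, -0.1, 0.8]
grip_width: 0.007
grasp_force: 0.6
```

Emit:
play_rows(deltas=[[[-0.008,0,-0.027],0],[[-0.008,0,-0.027],0],[[-0.009,0,-0.027],0],[[-0.009,0,-0.027],0],[[-0.009,0,-0.027],0],[[-0.01,0,-0.027],0],[[-0.01,0,-0.026],0],[[-0.011,0,-0.026],0]])

```text
clock: 13.15
eef_pos: [0.3966, 0.2766, 0.2132]
tcp_rot: [-180.0, -0.0, -158.7]
contact_force: [-0.8, -0.5, 0.8]
grip_width: -0.001
grasp_force: 0.5
```

Emit:
play_rows(deltas=[[[-0.011,0,-0.026],0],[[-0.012,0,-0.026],0],[[-0.012,0,-0.025],0],[[-0.012,0,-0.025],0],[[-0.013,0,-0.025],0],[[-0.013,0,-0.025],0],[[-0.013,0,-0.025],0],[[-0.014,0,-0.024],0]])

```text
clock: 14.15
eef_pos: [0.406, 0.2803, 0.2333]
tcp_rot: [-180.0, 0.0, -158.7]
contact_force: [0.1, -0.3, 0.3]
grip_width: 0.005
grasp_force: 0.5
```

Emit:
play_rows(deltas=[[[-0.014,0,-0.024],0],[[-0.015,0,-0.024],0],[[-0.015,0,-0.024],0],[[-0.015,0,-0.023],0],[[-0.016,0,-0.023],0],[[-0.016,0,-0.023],0],[[-0.017,0,-0.022],0],[[-0.017,0,-0.022],0]])

```text
clock: 15.15
eef_pos: [0.4176, 0.2848, 0.2518]
tcp_rot: [-180.0, 0.0, -158.7]
contact_force: [-0.8, -0.3, 0.6]
grip_width: 0.009
grasp_force: 0.4
```

Run:
```python
from h import *
s=st(); print(loc(s['eef_pos']), 'expect -35 251.6')
p,d=eyes.snapshot('scene'); cv2.imwrite('pics/s2.png',cv2.resize(p[60:260,80:340],None,fx=2,fy=2))
```

```text
t 15.15 p [0.4176 0.2848 0.2518] r [-180.     0.  -158.7] F [-0.8 -0.3  0.6] grip 0.01 0.4 j [ 25.  -4. 104.  -0.  80. -86.]
[-3.490e+01 -1.000e-01  2.518e+02] expect -35 251.6
```

View pics/s2.png

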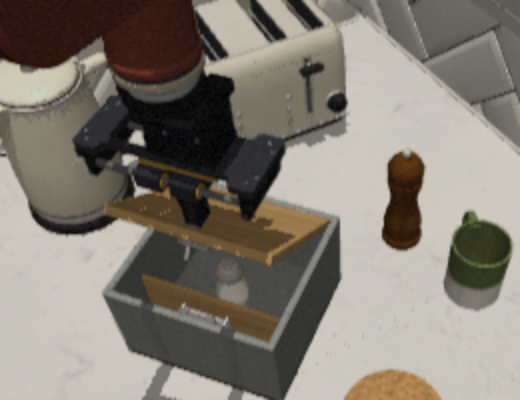

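The flap is about 0.6 rad open and following the fingers at (200,215). The salt is visible inside at (230,275).

Emit:
play_rows(deltas=[[[-0.017,0,-0.022],0],[[-0.018,0,-0.022],0],[[-0.018,0,-0.021],0],[[-0.018,0,-0.021],0],[[-0.019,0,-0.021],0],[[-0.019,0,-0.02],0],[[-0.019,0,-0.02],0],[[-0.019,0,-0.02],0]])

```text
clock: 16.2
eef_pos: [0.4313, 0.2902, 0.2685]
tcp_rot: [-180.0, -0.0, -158.7]
contact_force: [0.3, -0.2, 0.6]
grip_width: 0.003
grasp_force: 0.4
```

Emit:
play_rows(deltas=[[[-0.02,0,-0.019],0],[[-0.02,0,-0.019],0],[[-0.021,0,-0.019],0],[[-0.021,0,-0.018],0],[[-0.021,0,-0.018],0],[[-0.021,0,-0.018],0],[[-0.021,0,-0.017],0],[[-0.022,0,-0.017],0]])

```text
clock: 17.2
eef_pos: [0.4469, 0.2962, 0.2829]
tcp_rot: [-180.0, -0.0, -158.7]
contact_force: [-0.4, -0.4, 1.5]
grip_width: 0.01
grasp_force: 0.3
```

Emit:
play_rows(deltas=[[[-0.022,0,-0.017],0],[[-0.022,0,-0.016],0],[[-0.023,0,-0.016],0],[[-0.023,0,-0.015],0],[[-0.023,0,-0.015],0],[[-0.023,0,-0.015],0],[[-0.023,0,-0.014],0],[[-0.024,0,-0.014],0]])

```text
clock: 18.2
eef_pos: [0.464, 0.3029, 0.2951]
tcp_rot: [-180.0, 0.0, -158.7]
contact_force: [0.6, 0.2, 1.0]
grip_width: 0.002
grasp_force: 0.3
```

Emit:
play_rows(deltas=[[[-0.024,0,-0.013],0],[[-0.024,0,-0.013],0],[[-0.024,0,-0.013],0],[[-0.025,0,-0.012],0],[[-0.025,0,-0.012],0],[[-0.025,0,-0.012],0],[[-0.025,0,-0.011],0],[[-0.025,0,-0.011],0]])

```text
clock: 19.2
eef_pos: [0.4823, 0.3101, 0.3048]
tcp_rot: [-180.0, -0.0, -158.7]
contact_force: [0.4, -0.2, 1.0]
grip_width: 0.005
grasp_force: 0.3
```

Run:
```python
from h import *
s=st(); print(loc(s['eef_pos']), 'expect 34.3 304.7')
p,d=eyes.snapshot('scene'); cv2.imwrite('pics/s3.png',cv2.resize(p[20:260,80:340],None,fx=2,fy=2)); c=eyes.camera_params('scene')
```

```text
t 19.20 p [0.4823 0.3101 0.3048] r [-180.    -0.  -158.7] F [ 0.4 -0.2  1. ] grip 0.01 0.3 j [ 25.   4.  91.  -0.  85. -86.]
[ 3.460e+01 -1.000e-01  3.048e+02] expect 34.3 304.7
```

View pics/s3.png

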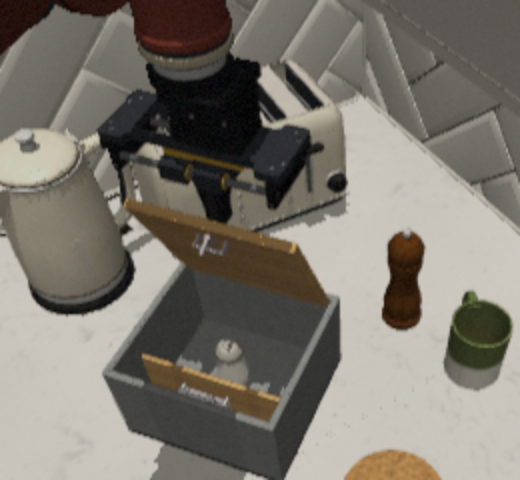

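The flap is about 1.1 rad open with the finger behind it at (213,200), and the salt cap is visible at (229,350). Continuing.

Emit:
play_rows(deltas=[[[-0.025,0,-0.01],0],[[-0.025,0,-0.01],0],[[-0.026,0,-0.009],0],[[-0.026,0,-0.009],0],[[-0.026,0,-0.008],0],[[-0.026,0,-0.008],0],[[-0.026,0,-0.008],0],[[-0.026,0,-0.007],0]])

```text
clock: 20.25
eef_pos: [0.5015, 0.3176, 0.3117]
tcp_rot: [-180.0, -0.0, -158.7]
contact_force: [0.3, 0.2, -0.5]
grip_width: 0.004
grasp_force: 0.3
```

Emit:
play_rows(deltas=[[[-0.026,0,-0.007],0],[[-0.026,0,-0.006],0],[[-0.026,0,-0.006],0],[[-0.026,0,-0.006],0],[[-0.027,0,-0.005],0],[[-0.027,0,-0.005],0],[[-0.027,0,-0.004],0],[[-0.027,0,-0.004],0]])

```text
clock: 21.25
eef_pos: [0.5212, 0.3253, 0.3159]
tcp_rot: [-180.0, -0.0, -158.7]
contact_force: [0.2, 1.2, 0.5]
grip_width: 0.005
grasp_force: 0.3
```

Emit:
play_rows(deltas=[[[-0.027,0,-0.003],0],[[-0.027,0,-0.003],0],[[-0.027,0,-0.002],0],[[-0.027,0,-0.002],0],[[-0.027,0,-0.001],0],[[-0.027,0,-0.001],0],[[-0.027,0,0],0],[[-0.027,0,0],0]])

```text
clock: 22.25
eef_pos: [0.5414, 0.3332, 0.3171]
tcp_rot: [-180.0, -0.0, -158.7]
contact_force: [-0.1, 0.2, 0.8]
grip_width: 0.004
grasp_force: 0.2
```

Emit:
play_rows(deltas=[[[-0.028,0,0],0],[[-0.028,0,0],0],[[-0.028,0,0],0],[[-0.028,0,0],0],[[-0.028,0,0.001],0],[[-0.028,0,0.001],0],[[-0.025,0,0.001],0],[[-0.02,0,0.001],0]])

```text
clock: 23.25
eef_pos: [0.5612, 0.3409, 0.3167]
tcp_rot: [180.0, -0.0, -158.7]
contact_force: [0.6, -0.1, -0.0]
grip_width: 0.005
grasp_force: 0.2
```

Emit:
play_rows(deltas=[[[-0.02,0,0],0],[[-0.02,0,0],0],[[-0.02,0,0],0],[[-0.02,0,0],0],[[-0.02,0,0],0],[[-0.02,0,0],0],[[-0.02,0,0],0],[[0,0,0],0]])

```text
clock: 24.25
eef_pos: [0.5742, 0.3459, 0.3167]
tcp_rot: [-180.0, -0.0, -158.7]
contact_force: [-0.3, -0.6, 0.3]
grip_width: 0.005
grasp_force: 0.0
```

Run:
```python
from h import *
s=st(); print(loc(s['eef_pos']))
p,d=eyes.snapshot('scene'); cv2.imwrite('pics/s4.png',cv2.resize(p[10:260,80:340],None,fx=2,fy=2)); np.save('pics/s4.npy',d); cv2.imwrite('pics/s4full.png',p)
c=eyes.camera_params('scene'); Cl=cloud(c,d).reshape(-1,3); L=np.c_[(Cl-C0)@UX,(Cl-C0)@UY,Cl[:,2]]*1000
# flap underside (front face when open): |y|<90, height .15-.31
for z0 in (150,190,230,270,300):
    m=(abs(L[:,1]+70)<25)&(abs(L[:,2]-z0)<8)&(L[:,0]>40)&(L[:,0]<140); print(z0,m.sum(),np.median(L[m],0).round(1) if m.any() else '')
```

```text
t 24.25 p [0.5742 0.3459 0.3167] r [-180.    -0.  -158.7] F [-0.3 -0.6  0.3] grip 0.00 0.0 j [ 24.  17.  75.  -0.  88. -87.]
[ 1.332e+02 -2.000e-01  3.167e+02]
150 80 [ 84.6 -69.2 150.3]
190 99 [ 89.9 -69.3 189.9]
230 113 [ 95.  -69.7 230.4]
270 124 [ 99.9 -70.4 270.1]
300 139 [104.  -69.5 300.1]
```

View pics/s4.png

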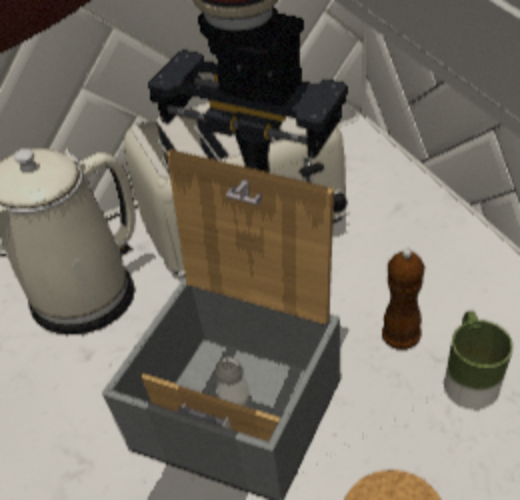

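The flap leans back at its 1.7 rad stop: its slope is 7.4° and the finger force has fallen to 0. The salt cap is at crop (230,365). Next I raise the tool clear and locate the salt.

Emit:
play_rows(deltas=[[[-0.02,0,-0.06],0],[[-0.02,0,-0.08],0],[[0,0,-0.1],0],[[0,0,-0.1],0],[[0,0,-0.1],0],[[0,0,-0.05],0],[[0,0,0],0],[[0,0,0],0]])

```text
clock: 25.3
eef_pos: [0.5777, 0.3473, 0.3652]
tcp_rot: [-180.0, -0.0, -158.7]
contact_force: [0.4, -0.4, -0.1]
grip_width: 0.009
grasp_force: 0.0
```

Run:
```python
from h import *
s=st(); print(loc(s['eef_pos']))
for n in ('scene','top'):
    if n=='scene': d=np.load('pics/s4.npy')
    else: p,d=eyes.snapshot('top'); cv2.imwrite('pics/t5.png',p)
    c=eyes.camera_params(n); G=cloud(c,d); L=np.stack([(G-C0)@UX,(G-C0)@UY,G[...,2]],-1)*1000
    m=(L[...,0]>-40)&(L[...,0]<80)&(abs(L[...,1])<95)&(L[...,2]>30)&(L[...,2]<110)&(d>0)
    P=L[m]; print(n,len(P))
    print('med',np.median(P,0).round(1),'min',P.min(0).round(1),'max',P.max(0).round(1))
    T=P[P[:,2]>93]; 
    if len(T): print('cap top',len(T),T.mean(0).round(1),T.min(0).round(1),T.max(0).round(1))
```

```text
t 25.30 p [0.5777 0.3473 0.3652] r [-180.    -0.  -158.7] F [ 0.4 -0.4 -0.1] grip 0.01 0.0 j [ 24.  17.  70.  -0.  94. -87.]
[ 1.369e+02 -2.000e-01  3.652e+02]
scene 307
med [-3.4 -1.6 73.8] min [-14.2 -14.7  31.1] max [ 19.4  23.8 100. ]
cap top 77 [ 4.3  4.4 96.6] [-7.8 -7.9 93.1] [ 18.3  19.6 100. ]
top 4
med [18.7 16.4 85.3] min [16.8 14.6 47.9] max [24.2 18.1 90.7]
```

Emit:
play_rows(deltas=[[[0.1,0,-0.05],0],[[0.2,0,-0.05],0],[[0.22,0.01,0],0],[[0.22,0.01,0],0],[[0.22,0.01,0],0],[[0.2,0.01,0],0],[[0.16,0.01,0],0],[[0,0,0],0]], claw=-1)

```text
clock: 26.35
eef_pos: [0.4521, 0.3039, 0.3765]
tcp_rot: [180.0, 0.1, -158.6]
contact_force: [0.3, 0.2, 0.2]
grip_width: 0.83
grasp_force: 0.0
```

Emit:
play_rows(deltas=[[[0,0,0.2],0],[[0,0,0.3],0],[[0,0,0.4],0],[[0,0,0.4],0],[[0,0,0.3],0],[[0,0,0.2],0],[[0,0,0],0],[[0,0,0],0]])

```text
clock: 27.35
eef_pos: [0.4534, 0.3041, 0.1958]
tcp_rot: [-180.0, 0.0, -158.7]
contact_force: [1.1, 0.6, -0.6]
grip_width: 1.001
grasp_force: 0.0
```

Run:
```python
from h import *
s=st(); print(loc(s['eef_pos']))
c=eyes.camera_params('wrist'); p,d=eyes.snapshot('wrist'); cv2.imwrite('pics/w6.png',p); np.save('pics/w6.npy',d); print(c)
p,d=eyes.snapshot('top'); cv2.imwrite('pics/t6.png',p)
```

```text
t 27.35 p [0.4534 0.3041 0.1958] r [-180.     0.  -158.7] F [ 1.1  0.6 -0.6] grip 1.00 0.0 j [ 26.   4. 102.  -0.  74. -86.]
[  5.4   4.8 195.8]
{'K': array([[297.31863964,   0.        , 250.31690483],
       [  0.        , 297.31863964, 189.00712539],
       [  0.        ,   0.        ,   1.        ]]), 'xyz': array([0.38261786, 0.27758512, 0.33514333]), 'attitude': array([1.63904103e+02, 4.90175636e-02, 1.11369680e+02])}
```

View pics/w6.png

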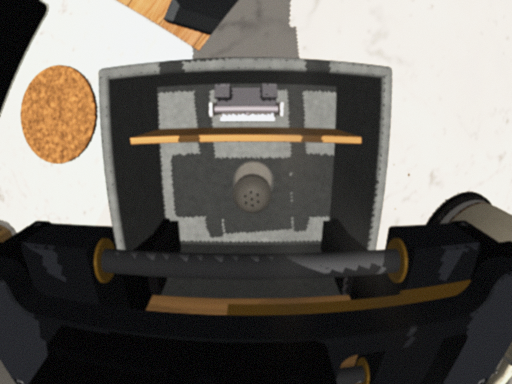

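The wrist view shows the salt cap top centred at about (253,195), behind the divider. I cast that ray to z = 0.098.

Run:
```python
from h import *
c={'K':np.array([[297.3186,0,250.3169],[0,297.3186,189.0071],[0,0,1]]),'xyz':np.array([0.38261786,0.27758512,0.33514333]),'attitude':[163.904103,.049,111.36968]}
def wray(uv):
    v=(np.array(uv,float)-c['K'][:2,2])/c['K'][0,0]; t=np.hypot(*v); k=np.sinc(t/np.pi)
    return rot(c['attitude'])@np.array([v[0]*k,v[1]*k,np.cos(t)])
def hit(uv,z): r=wray(uv); return loc(c['xyz']+r*(z-c['xyz'][2])/r[2])
for uv,z in (((253,195),.098),((253,178),.098),((253,212),.098),((235,194),.098),((271,194),.098),((246,138),.098),((101,70),.13),((389,70),.13)): print(uv,hit(uv,z))
d=np.load('pics/w6.npy'); print(d[195,253])
print(hit((58,113),.008))
```

```text
(253, 195) [ 3.5  7.9 98. ]
(253, 178) [-11.1   7.9  98. ]
(253, 212) [18.7  8.  98. ]
(235, 194) [ 2.7 -7.1 98. ]
(271, 194) [ 2.6 23.  98. ]
(246, 138) [-44.1   2.2  98. ]
(101, 70) [-102.2 -104.4  130. ]
(389, 70) [-101.1  106.6  130. ]
0.25059912
[ -75.5 -237.4    8. ]
```

Emit:
play_rows(deltas=[[[0.007,0.01,0.1],0],[[0.007,0.007,0.18],0],[[0,0,0.2],0],[[0,0,0.2],0],[[0,0,0.18],0],[[0,0,0.12],0],[[0,0,0.08],0],[[0,0,0],0]])

```text
clock: 28.45
eef_pos: [0.4509, 0.305, 0.0892]
tcp_rot: [-180.0, -0.1, -158.7]
contact_force: [-1.0, -0.2, -0.4]
grip_width: 1.002
grasp_force: 0.0
```

Emit:
play_rows(deltas=[[[0,0,0],0],[[0,0,0],0],[[0,0,0],0],[[0,0,0],0],[[0,0,0],0],[[0,0,0],0],[[0,0,0],0],[[0,0,0],0]], claw=1, force=15)

```text
clock: 29.45
eef_pos: [0.4511, 0.3051, 0.0897]
tcp_rot: [180.0, -0.0, -158.7]
contact_force: [-0.0, 0.3, 1.1]
grip_width: 0.375
grasp_force: 14.7
```

Emit:
play_rows(deltas=[[[0,0,-0.02],0],[[0,0,-0.03],0],[[0,0,-0.04],0],[[0,0,-0.04],0],[[0,0,-0.04],0],[[0,0,-0.03],0],[[0,0,0],0],[[0,0,0],0]], force=20)

```text
clock: 30.45
eef_pos: [0.451, 0.305, 0.1096]
tcp_rot: [-180.0, -0.0, -158.7]
contact_force: [-0.1, -0.4, -2.0]
grip_width: 0.375
grasp_force: 19.6
```

Run:
```python
from h import *
s=st(); print(loc(s['eef_pos']))
c=eyes.camera_params('wrist'); p,d=eyes.snapshot('wrist'); print(c['xyz'],c['attitude'])
q,_=eyes.snapshot('scene')
cv2.imwrite('pics/w7.png',np.vstack([cv2.resize(p[40:270,90:400],(620,460))[:290],cv2.resize(q[60:230,90:340],(620,422))[:310]]))
```

```text
t 30.45 p [0.451  0.305  0.1096] r [-180.    -0.  -158.7] F [-0.1 -0.4 -2. ] grip 0.37 19.6 j [ 26.  10. 106.  -0.  64. -86.]
[  3.6   6.6 109.6]
[0.38031825 0.27856613 0.24899322] [1.63920246e+02 4.94958139e-02 1.11377522e+02]
```

View pics/w7.png

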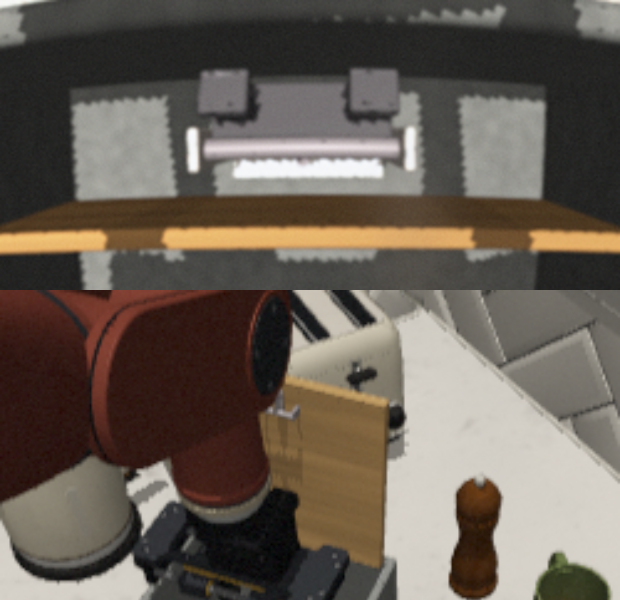

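Emit:
play_rows(deltas=[[[0,0,-0.1],0],[[0,0,-0.18],0],[[0,0,-0.24],0],[[0,0,-0.28],0],[[0,0,-0.28],0],[[0,0,-0.24],0],[[0,0,-0.18],0],[[0,0,-0.1],0]])

```text
clock: 31.55
eef_pos: [0.4515, 0.3053, 0.2716]
tcp_rot: [180.0, 0.1, -158.7]
contact_force: [0.5, -0.1, -1.6]
grip_width: 0.377
grasp_force: 19.6
```

Emit:
play_rows(deltas=[[[0.02,-0.06,0],0],[[0.04,-0.12,0],0],[[0.05,-0.17,0],0],[[0.05,-0.17,0],0],[[0.05,-0.17,0],0],[[0.05,-0.17,0],0],[[0.05,-0.17,0],0],[[0.05,-0.17,0],0]])

```text
clock: 32.55
eef_pos: [0.4613, 0.179, 0.2698]
tcp_rot: [-180.0, 0.0, -158.7]
contact_force: [-0.5, -0.4, -1.9]
grip_width: 0.374
grasp_force: 19.6
```

Emit:
play_rows(deltas=[[[0.05,-0.17,0],0],[[0.05,-0.17,0],0],[[0.05,-0.17,0],0],[[0.05,-0.17,0],0],[[0.05,-0.17,0],0],[[0.05,-0.17,0],0],[[0.05,-0.17,0],0],[[0.05,-0.17,0],0]])

```text
clock: 33.55
eef_pos: [0.4735, 0.0378, 0.2697]
tcp_rot: [180.0, -0.0, -158.7]
contact_force: [-0.0, -0.5, -1.5]
grip_width: 0.374
grasp_force: 19.6
```

Run:
```python
from h import *
s=st(); d=np.array([.470,.041,0])-s['eef_pos']; print('tool dx dy',-d@UX*10,d@UY*10)
p,_=eyes.snapshot('scene')
cv2.imwrite('pics/s8.png',cv2.resize(p[60:320,150:410],None,fx=2,fy=2))
```

```text
t 33.55 p [0.4735 0.0378 0.2697] r [ 180.    -0.  -158.7] F [-0.  -0.5 -1.5] grip 0.37 19.6 j [  -5.   -9.  107.    0.   82. -116.]
tool dx dy 0.020690414715137974 0.042308466076440523
```

View pics/s8.png

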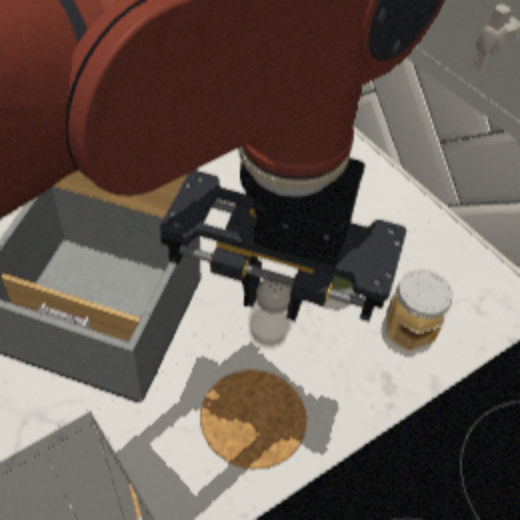

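The salt hangs upright in the fingers at (270,315), with the mat below at (253,418). Lowering with the small correction.

Emit:
play_rows(deltas=[[[0.01,0.02,0.1],0],[[0.01,0.02,0.25],0],[[0,0,0.3],0],[[0,0,0.35],0],[[0,0,0.3],0],[[0,0,0.25],0],[[0,0,0.15],0],[[0,0,0.03],0]])

```text
clock: 34.6
eef_pos: [0.4692, 0.0424, 0.0956]
tcp_rot: [179.9, -0.1, -158.6]
contact_force: [-0.7, 0.4, -0.3]
grip_width: 0.375
grasp_force: 19.6
```

Emit:
play_rows(deltas=[[[0,0,0.006],0],[[0,0,0.006],0],[[0,0,0.006],0],[[0,0,0.006],0],[[0,0,0.006],0],[[0,0,0],0],[[0,0,0],0],[[0,0,0],0]])

```text
clock: 35.6
eef_pos: [0.4701, 0.042, 0.0937]
tcp_rot: [-180.0, -0.0, -158.7]
contact_force: [-0.2, 0.2, -1.1]
grip_width: 0.373
grasp_force: 19.6
```

Emit:
play_rows(deltas=[[[0,0,0.01],0],[[0,0,0.01],0],[[0,0,0.005],0],[[0,0,0.005],0],[[0,0,0.005],0],[[0,0,0],0],[[0,0,0],0],[[0,0,0],0]])

```text
clock: 36.6
eef_pos: [0.4701, 0.042, 0.0903]
tcp_rot: [-180.0, 0.0, -158.7]
contact_force: [0.1, -0.1, -0.6]
grip_width: 0.373
grasp_force: 19.6
```

Emit:
play_rows(deltas=[[[0,0,0.003],0],[[0,0,0.003],0],[[0,0,0.002],0],[[0,0,0.002],0],[[0,0,0],0],[[0,0,0],0],[[0,0,0],0],[[0,0,0],0]])

```text
clock: 37.6
eef_pos: [0.4704, 0.042, 0.0896]
tcp_rot: [-180.0, 0.0, -158.7]
contact_force: [-1.4, 0.0, 6.0]
grip_width: 0.38
grasp_force: 19.8
```

Emit:
play_rows(deltas=[[[0,0,-0.002],0],[[0,0,0],0],[[0,0,0],0],[[0,0,0],0],[[0,0,0],0],[[0,0,0],0],[[0,0,0],0],[[0,0,0],0]], claw=-1)

```text
clock: 38.6
eef_pos: [0.4701, 0.042, 0.0894]
tcp_rot: [180.0, 0.0, -158.7]
contact_force: [-0.1, -0.1, -0.1]
grip_width: 0.998
grasp_force: 0.0
```

Emit:
play_rows(deltas=[[[0,0,-0.05],0],[[0,0,-0.1],0],[[0,0,-0.2],0],[[0,0,-0.3],0],[[0,0,-0.3],0],[[0,0,-0.3],0],[[0,0,-0.2],0],[[0,0,0],0]])

```text
clock: 39.6
eef_pos: [0.4714, 0.0419, 0.237]
tcp_rot: [-179.9, 0.3, -158.7]
contact_force: [-0.2, -0.4, -0.4]
grip_width: 1.003
grasp_force: 0.0
```

Emit:
play_rows(deltas=[[[0.2,0,0],0],[[0.2,0,0],0],[[0.2,0,0],0],[[0.1,0,0],0],[[0,0,0],0],[[0,0,0],0],[[0,0,0],0],[[0,0,0],0]])

```text
clock: 40.6
eef_pos: [0.4051, 0.0166, 0.2344]
tcp_rot: [180.0, -0.0, -158.7]
contact_force: [0.1, 0.6, 0.4]
grip_width: 1.002
grasp_force: 0.0
```

Run:
```python
from h import *
s=st()
p,d=eyes.snapshot('scene'); cv2.imwrite('pics/s9.png',cv2.resize(p[40:320,90:410],None,fx=2,fy=2))
c=eyes.camera_params('scene'); G=cloud(c,d)
m=(np.hypot(G[...,0]-.47,G[...,1]-.041)<.08)&(G[...,2]>.03)&(G[...,2]<.12)&(d>0); P=G[m]; print(len(P),P.min(0).round(3),P.max(0).round(3),P[P[:,2]>.093].mean(0).round(3))
L=np.c_[(G.reshape(-1,3)-C0)@UX,(G.reshape(-1,3)-C0)@UY,G.reshape(-1,3)[:,2]]*1000
for z0 in (150,230,300):
    m=(abs(L[:,1]+70)<25)&(abs(L[:,2]-z0)<8)&(L[:,0]>40)&(L[:,0]<140); print(z0,m.sum(),np.median(L[m],0).round(1) if m.any() else '')
```

```text
t 40.60 p [0.4051 0.0166 0.2344] r [ 180.    -0.  -158.7] F [0.1 0.6 0.4] grip 1.00 0.0 j [  -9.  -19.  119.    0.   80. -120.]
317 [0.451 0.022 0.03 ] [0.485 0.061 0.1  ] [0.466 0.04  0.096]
150 0 
230 0 
300 0
```

View pics/s9.png

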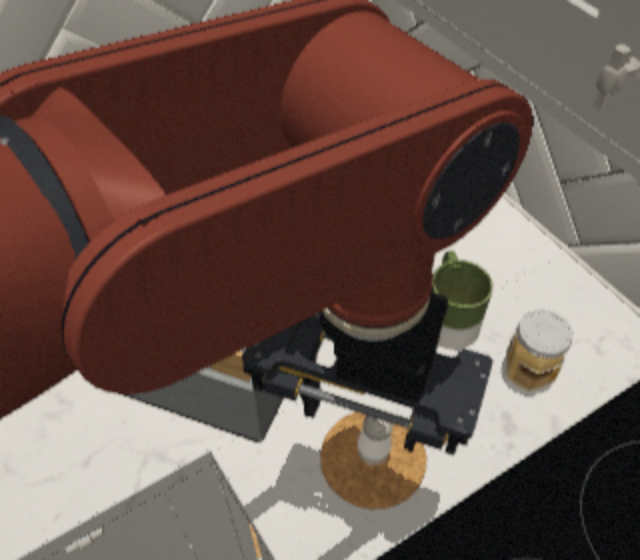

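The salt stands upright near the centre of the mat at (375,440), and the gripper is clear of it. The arm hides the flap in this view, so I check it with the top camera's depth and then hand in.

Run:
```python
from h import *
p,d=eyes.snapshot('top'); c=eyes.camera_params('top'); G=cloud(c,d).reshape(-1,3)
L=np.c_[(G-C0)@UX,(G-C0)@UY,G[:,2]]*1000
ok=False
for z0 in (200,250,300,316):
    m=(abs(L[:,1])<95)&(abs(L[:,2]-z0)<8)&(L[:,0]>40)&(L[:,0]<140); print(z0,m.sum(),np.median(L[m],0).round(1) if m.any() else '')
    if z0>=300 and m.sum()>20: ok=abs(np.median(L[m],0)[0]-110)<20 or ok
for q in ((243,133),(339,138)): print(np.round(cloud(c,d)[q[1],q[0]],3))
if ok:
    from station import workorder; print(workorder.close_job())
```

```text
200 160 [ 92.4   2.2 200.7]
250 146 [ 99.  -17.2 250.2]
300 257 [105.1  -3.9 298.5]
316 664 [1.115e+02 2.000e-01 3.163e+02]
[0.687 0.218 0.155]
[ 0.693 -0.028  0.101]
the job is handed in; nothing more can be done
None
```

The job is done and handed in at about 41 s: the flap clicked, rose under the finger and rests fully open, the salt stands upright near the middle of the cork mat, and the pepper mill, honey jar and mug were left alone.

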